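Unlock the battery pack with the release pin

ROBOT

A 7-joint arm with a two-finger parallel gripper is mounted at the origin on a cart in front of the work surface, level with it; the furniture and walls round the work are solid. World frame = base frame: x ahead of the robot, y to its left, z up, the work surface at z = 0. Lengths are in m, angles in rad, forces in N, time in s.
With the tool pointing down it reaches from about 0.35 to 0.9 m from the base axis. Payload 19.9 kg.
Tool frame: the origin (TCP) lies at the very end of the fingers, on their centre line; the grasp point (between the pads) lies 19 mm behind it; z points along the fingers, x is the direction in which the jaws open and shut, and the axes are right-handed (so a half turn about z gives the same grasp; the last joint's range is limited). The gripper opens to 85 mm and grips with 20 to 120 N. Pads are 22 mm wide; open, the fingers measure 114 mm over their backs; the gripper's body (76 mm by 85 mm) begins 54 mm behind the grasp point. The pads swing forward as they close: fully open they stand 13 mm farther back than shut.
Start: joints at [1.2, 0.417, -0.01, 1.614, 0.005, 1.111, -0.053], TCP at [0.202, -0.591, 0.231] pointing down, gripper open.
Joint ranges: [-2.81, 2.81], [-0.39, 2.02], [-1.27, 1.25], [0.06, 2.57], [-1.19, 4.33], [0.19, 2], [-2.82, 2.82]. Speed limits (rad/s): [1.89, 1.89, 2.39, 2.39, 3.01, 3.01, 3.01].

INTERFACE

Orientations are given as a rotation vector (axis times angle).
In Python, from rig import r gives the robot as it stands. The module is installed in compiled form; this text tells all that it offers.
- The arm moves only by the shell command python3 -m inch 'ROWS' [FORCE]. ROWS is JSON, a list that holds one entry, the list of rows, each a list of 7 numbers: the shift along the tool's x, y, z in units of 30 mm (1.0 is 30 mm), then the turn, a rotation vector about the tool's x, y, z in units of 6 degrees (1.0 is 6 degrees), then the finger opening in mm, from 0 to 85.4. A call has 1 to 20 rows; each row is the pose to reach, as a shift and turn from the pose commanded when the call began, along the tool's axes at that moment; what a row does not reach only later rows make up. A row lasts 1/12 s, in which the tool goes at most 41.7 mm and 7.16 degrees, less where a joint would pass 70% of its speed; a pose out of reach is approached as far as the arm can. A call with a gripper value outside its range is refused whole. The fingers move at their own pace and stop on an object; FORCE is the grip in N (left out, the last holds). Time passes only in rows, so rows that repeat a pose let the fingers close. It gives the time, the measured TCP pose, the force and the opening at its end, in the units of the state.
- r.sense(): the state, without advancing time (a new reading comes with each control period).
- r.camera(name): name is "scene" or "side" or "wrist"; returns (picture, depth): 420x560x3 uint8, blue, green, red; 420x560 float32, m along the optical axis (not along the pixel's ray), 0 where there is no reading.
- r.get_calibration(name): a dict with "fovy" (degrees; the focal length in pixels is half the picture's height over the tangent of half this angle, whatever the lens; pixels are square), "cx", "cy" (the principal point, pixels), "world_to_cam" (4x4, takes a point from world to camera coordinates); the wrist camera has in their place "hand_eye" (4x4, takes a point from camera to tool coordinates, whose origin is the TCP and whose axes are the tool frame's). Camera axes: x right, y down, z forward; pixel columns grow to the right and rows downward; lengths in m; the calibration is good to about 2 mm. A picture is of the moment at which its call begins: read the wrist's pose just before it. get_calibration takes no time and is no camera call.
- r.hand_in(): hands the job in, once; it reports no verdict.
The state is a dict: "time_s": time; "q": joint angles; "dq": joint speeds; "tau": joint torques, N m; "eef_pos": TCP position; "ee_rot": TCP orientation; "force": force on the tool from outside, world axes, zero at the start; "wrist_torque": the same for the moment, N m; "width": opening from 0.0 (shut) to 1.0 (fully open).
Only numpy, scipy, OpenCV 4.12 (cv2) and the standard library are available. Lean on these libraries where they do the work, as an engineer would, in place of code of your own. Each camera call takes 0.05 s, during which the arm holds its last target. There are 200 camera calls.

TASK

The battery pack is locked in its dock: take the release pin from its parking hole, feel gently through the slot for the hidden catch tab and press it until the pack pops up. Put the pin fully back in its parking hole, and lift the freed pack out and stand it upright on the bench clear of the dock. Do not force the pin or wrench the locked pack, and leave the other things where they are.

Things in the scene. Friction and masses are not known exactly. Their poses are not given: they have to be found in the camera images.
- dock: Locking dock for a tool battery pack: mid-grey box 116 (x) x 158 (y) x 70 mm high, fixed to the bench. Origin: centre of its underside; front (lamps, louvres) towards its -x, z up. The pack's bay is the pocket at its +y end (centre y +38 mm, 76 x 60 mm inside); the housing at its -y end hides the catch, with the slot and the pin's parking hole in its flat top.
- slot (a point): Middle of the slot's mouth, in the plane of the dock's flat top (70 mm over the bench). The slot runs 50 mm along the dock's x, is 9 mm wide in y and 10 mm deep, then open below; a rounded bright rim (6 mm bar, standing 3 mm above the top) leads into it. Axes as the dock's.
- strip (a point): Point under the slot's middle, 33 mm below the dock's top, on the hidden cover strip: a hard flat strip that bars the whole slot but for one 10 mm long window. The window's centre may be anywhere up to 18 mm either way along x from here (set to suit the pack; nothing outside shows where). More than 30 N from the pin breaks strip or catch. Axes as the dock's.
- tab_level (a point): Point under the slot's middle, 38 mm below the dock's top: the height of the catch's sprung tab, which fills the strip's window (so it is NOT always at this point along x), 5 mm lower than the strip. Pressed about 8 mm farther down (2 to 3 N at first, 6 to 15 N to release) it lets go of the pack; hard stop at about 11 mm.
- park (a point): Centre of the parking hole's mouth, in the plane of the dock's flat top, 32 mm to the -y side of the slot. A round hole, 9 mm wide and 56 mm deep, with a rounded grey collar 3 mm high. Axes as the dock's.
- release_pin: Release pin: steel rod, 6 mm thick, 115 mm long, round lower end, below a square orange grip 16 x 16 x 40 mm. 60 g. Origin at the rod's lower tip, z along the rod up to the grip, which lies from z = 115 to 155 mm, flats facing x and y. At the start it stands in the parking hole, tip 14 mm over the bench, loose by 1.5 mm all round.
- pin_tip (a point): The lower tip of the release pin (same as the pin's origin).
- pack: Dark grey battery pack, 72 (x) x 56 (y) x 80 mm high, about 320 g, charge lamps on top. Origin: centre of its underside, z up. Locked, its underside is 30 mm above the bench and 40 mm of it stands out above the dock; when the catch lets go a spring plate lifts it 14 mm and holds it there. It then comes straight up out of the bay (2 mm play all round).
- amber_jar: Bystander: amber jar with a black lid, 46 mm thick, 59 mm high; origin at the centre of its underside.
- wood_block: Bystander: small pine block 40 x 70 x 22 mm; origin at the centre of its underside.
- parts_dish: Bystander: round steel dish of screws, 115 mm wide, 28 mm high; origin at the centre of its underside. The bench between it and the dock is free but for the jar.

How it is judged:
On the way:
1. with the pin's tip down inside the slot, the catch lets go and the pack rises at least 8 mm (x of pin_tip in the frame of dock between -0.028 and 0.028 m and y of pin_tip in the frame of dock between -0.04 and -0.02 m and z of pin_tip in the frame of dock below 0.034 m and z of pack in the frame of dock above 0.038 m), for 0.05 s.
At the end, for the whole second after the job is handed in: Pin in its parking hole (tip within 7 mm of the axis in x and y, within 10 mm of fully down, tilt < 0.12 rad); pack upright (0.1 rad) on the bench (underside within 6 mm), not touching the dock, centre over 85 mm from the dock's centre; both released and at rest (x of pin_tip in the frame of dock between -0.007 and 0.007 m and y of pin_tip in the frame of dock between -0.069 and -0.055 m and z of pin_tip in the frame of dock between 0.005 and 0.024 m and angle between release_pin's own z axis and vertical below 0.12 rad and linear speed of each of release_pin, pack below 0.02 m/s and height (world z) of pack between -0.006 and 0.006 m and angle between pack's own z axis and vertical below 0.1 rad and horizontal distance between pack and dock above 0.085 m and contact force between pack and dock below 0.3 N).
It fails at once if the pin is forced: more than 30 N between the pin and the dock or anything inside it (contact force between release_pin and dock above 30 N).
It fails at once if the locked pack is wrenched: more than 45 N between the pack and the dock or its catch before it has risen (contact force between pack and dock above 45 N and z of pack in the frame of dock below 0.036 m).
It fails at once if the pack is tipped over by more than 0.6 rad (angle between pack's own z axis and vertical above 0.6 rad).
It fails at once if the amber jar, the wood block or the dish of screws is moved by more than 30 mm (distance of any of amber_jar, wood_block, parts_dish from where it was at the start of the episode above 0.03 m).
It also fails if it takes over 72 s, if anything falls off the work surface, if the arm or the gripper's body presses on something with over 40 N, if the wrist force passes 120 N, or if a joint passes its speed limit or range.

## Working session

There is one attempt and no reset: what is moved stays moved. The work goes in short steps, Python scripts to look and compute and a shell command to move; the robot and the scene stay as the last step left them, time stands still between calls to the robot, and variables do not carry over. Pictures are saved under pics/ and viewed, about 8 in all and at most 12, crops included, and the job is handed in when it is done.

```bash
mkdir -p pics; cat > h.py <<'E'
import numpy as np,cv2
from scipy.spatial.transform import Rotation as R
from rig import r
def cam(n):
    s=r.sense(); im,d=r.camera(n); c=r.get_calibration(n)
    f=im.shape[0]/2/np.tan(np.radians(c['fovy'])/2)
    if 'world_to_cam' in c: T=np.linalg.inv(np.array(c['world_to_cam']))
    else:
        W=np.eye(4);W[:3,:3]=R.from_rotvec(s['ee_rot']).as_matrix();W[:3,3]=s['eef_pos'];T=W@np.array(c['hand_eye'])
    return dict(im=im,d=d,f=f,cx=c['cx'],cy=c['cy'],T=T)
def world(C):
    v,u=np.indices(C['d'].shape);d=C['d']
    P=np.stack([(u-C['cx'])/C['f']*d,(v-C['cy'])/C['f']*d,d],-1)
    P=P@C['T'][:3,:3].T+C['T'][:3,3];P[d<=0]=np.nan;return P
def ray(C,u,v,z):
    w=C['T'][:3,:3]@np.array([(u-C['cx'])/C['f'],(v-C['cy'])/C['f'],1]);o=C['T'][:3,3]
    return o+w*(z-o[2])/w[2]
E
python3 - <<'E'
from h import *
ims=[]
for n in('scene','side'):
    C=cam(n);np.savez('/tmp/'+n,**C);cv2.imwrite(f'pics/{n}0.png',C['im']);print(n,C['T'][:3,3],C['T'][:3,2])
s=r.sense();print(s['eef_pos'],R.from_rotvec(s['ee_rot']).as_matrix().round(3),s['force'],s['width'])
E
```

```text
scene [-0.19004853  0.87862207  1.04035601] [ 0.43346556 -0.57336948 -0.6952374 ]
side [-0.2414898   1.12910154  0.60109987] [ 0.49428022 -0.77874379 -0.38632263]
[ 0.20233078 -0.59102123  0.23073665] [[ 0.324 -0.946 -0.   ]
 [-0.946 -0.324  0.001]
 [-0.001  0.    -1.   ]] [0.41716803 0.07156718 0.29125268] 0.9968224797842957
```

View pics/scene0.png

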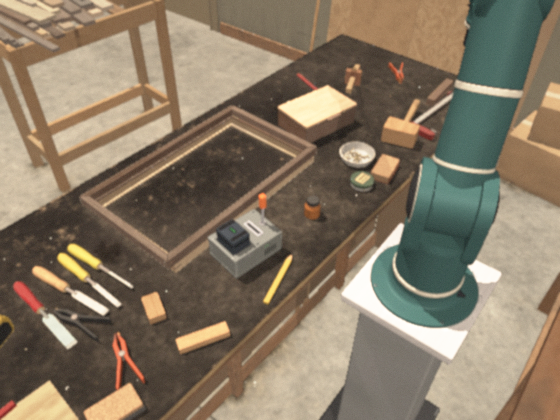

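View pics/side0.png

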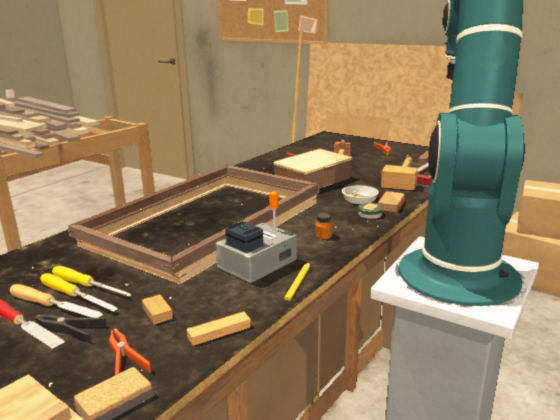

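Scene: the dock is at about (245,240), with the dark pack at (235,235) and the orange pin grip at (263,200). The jar is at (312,208) and the dish at (357,155). The side view agrees. Next I measure the dock top, the grip and the pack top.

```bash
python3 - <<'E'
from h import *
for n,box in(('scene',(195,185,335,280)),('side',(205,185,345,285))):
    C=dict(np.load(f'/tmp/{n}.npz'));P=world(C);im=C['im'];x0,y0,x1,y1=box
    m=np.zeros(im.shape[:2],bool);m[y0:y1,x0:x1]=1
    hsv=cv2.cvtColor(im,cv2.COLOR_BGR2HSV);z=P[...,2]
    def rect(mm,nm):
        q=P[mm&m];q=q[~np.isnan(q[:,0])]
        if len(q)<5:print(nm,len(q));return
        print(n,nm,len(q),'med',np.median(q,0).round(4),'rect',cv2.minAreaRect(q[:,:2].astype(np.float32)*1000))
    rect((abs(z-.07)<.004)&(hsv[...,1]<60),'docktop')
    rect((abs(z-.11)<.006),'packtop')
    o=(hsv[...,0]<14)&(hsv[...,1]>180)&(hsv[...,2]>150)
    rect(o&(z>.1),'grip'); rect(o&(z<.08),'jar'); 
    ys,xs=np.nonzero(o&m&(z>.1));print(xs.mean(),ys.mean(),'ray grip z=.149',ray(C,xs.mean(),ys.mean(),.149))
E
```

```text
scene docktop 1178 med [0.4055 0.1817 0.0698] rect ((427.6059875488281, 203.23226928710938), (160.71536254882812, 119.70423889160156), 80.12675476074219)
scene packtop 485 med [0.4308 0.2427 0.1096] rect ((425.35198974609375, 205.8128662109375), (129.44110107421875, 73.9962387084961), 78.29363250732422)
scene grip 37 med [0.4113 0.1473 0.1505] rect ((412.58660888671875, 147.5731964111328), (10.615159034729004, 9.086278915405273), 36.063419342041016)
jar 0
262.0 202.56756756756758 ray grip z=.149 [0.41386428 0.1457374  0.149     ]
side docktop 885 med [0.3982 0.2011 0.0697] rect ((425.1964111328125, 202.7391357421875), (162.35089111328125, 121.36852264404297), 79.28201293945312)
side packtop 382 med [0.4272 0.2464 0.1099] rect ((426.91644287109375, 205.12042236328125), (129.92918395996094, 76.02831268310547), 79.48207092285156)
side grip 91 med [0.4124 0.1467 0.1466] rect ((413.4248352050781, 144.61346435546875), (19.607433319091797, 19.106861114501953), 33.802677154541016)
side jar 115 med [ 0.3562 -0.0124  0.0247] rect ((497.7823486328125, -104.79495239257812), (41.311920166015625, 356.64959716796875), 57.91889572143555)
273.02197802197804 201.42857142857142 ray grip z=.149 [0.41099792 0.14820338 0.149     ]
```

```bash
python3 -m inch '[[[-10,-11.1,-2,0,0,-5,85],[-10,-11.1,-2,0,0,-5,85],[-10,-11.1,-2,0,0,-5,85],[-10,-11.1,-2,0,0,-5,85],[-10,-11.1,-2,0,0,-5,85],[-10,-11.1,-2,0,0,-5,85],[-10,-11.1,-2,0,0,-5,85],[-10,-11.1,-2,0,0,-5,85],[-10,-11.1,-2,0,0,-5,85],[-21,-14.7,-2,0,0,-10.2,85],[-21,-14.7,-2,0,0,-10.2,85],[-21,-14.7,-2,0,0,-10.2,85],[-21,-14.7,-2,0,0,-10.2,85],[-21,-14.7,-2,0,0,-10.2,85],[-21,-14.7,-2,0,0,-10.2,85],[-21,-14.7,-2,0,0,-10.2,85],[-21,-14.7,-2,0,0,-10.2,85],[-21,-14.7,-2,0,0,-10.2,85],[-21,-14.7,-2,0,0,-10.2,85],[-21,-14.7,-2,0,0,-10.2,85]]]'
python3 -m inch '[[[0,0,0,0,0,0,85],[0,0,0,0,0,0,85]]]'
python3 - <<'E'
from h import *
C=cam('wrist');np.savez('/tmp/w1',**C);cv2.imwrite('pics/w1.png',C['im'])
s=r.sense();print(s['time_s'],s['eef_pos'],R.from_rotvec(s['ee_rot']).as_matrix().round(3),s['force'],C['T'].round(3))
E
```

```text
time_s: 1.77
eef_pos: [0.415, 0.1543, 0.2918]
ee_rot: [-3.128, 0.26, -0.001]
force: [-0.3, 0.6, -0.1]
width: 0.993
time_s: 1.93
eef_pos: [0.4155, 0.1471, 0.291]
ee_rot: [3.13, -0.271, -0.001]
force: [-0.7, -0.9, -0.0]
width: 0.999
1.9833 [0.41556492 0.14657341 0.29101153] [[ 0.985 -0.173 -0.001]
 [-0.173 -0.985 -0.   ]
 [-0.001  0.    -1.   ]] [-0.24853645 -0.46018024 -0.24504158] [[ 0.985 -0.163 -0.051  0.428]
 [-0.171 -0.94  -0.293  0.223]
 [-0.     0.298 -0.955  0.435]
 [ 0.     0.     0.     1.   ]]
```

View pics/w1.png

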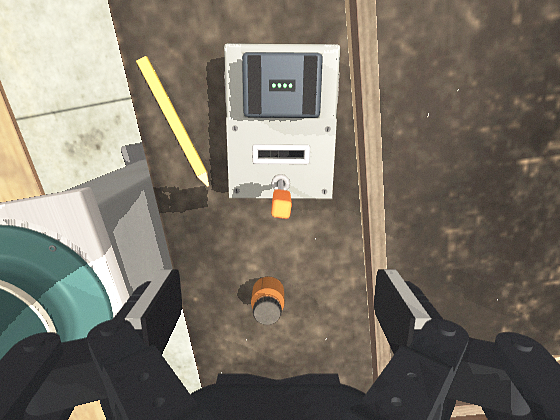

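The wrist view shows the dock squared up, with the slot at (281,154), the parking collar at (281,184) and the orange grip at (281,205). The jar is at (267,300), outside the jaw area. Now I refine the axis, slot, park and grip positions.

```bash
python3 - <<'E'
from h import *
C=dict(np.load('/tmp/w1.npz'));P=world(C);im=C['im'];z=P[...,2];hsv=cv2.cvtColor(im,cv2.COLOR_BGR2HSV)
m=np.zeros(z.shape,bool);m[30:230,215:350]=1
def rect(mm,nm):
    q=P[mm&m];print(nm,len(q),q.mean(0).round(4),cv2.minAreaRect(q[:,:2].astype(np.float32)*1000))
rect(abs(z-.07)<.0025,'dock');rect(abs(z-.11)<.003,'pack')
o=(hsv[...,0]<18)&(hsv[...,1]>150)&(z>.1)
rect(o,'grip');rect(o&(z>.165),'griptop')
g=cv2.cvtColor(im,cv2.COLOR_BGR2GRAY)
sl=(g<90);sl[:145]=0;sl[165:]=0;sl[:,:250]=0;sl[:,312:]=0
ys,xs=np.nonzero(sl);print('slot px',xs.min(),xs.max(),ys.min(),ys.max(),ray(C,(xs.min()+xs.max())/2,(ys.min()+ys.max())/2,.07), cv2.minAreaRect(np.c_[xs,ys].astype(np.float32)))
for nm,u,v in(('l',256,154),('r',306,154),('park',281,184)):print(nm,ray(C,u,v,.071).round(4))
for nm,q in (('TL',(225,44)),('TR',(339,44)),('BL',(229,197)),('BR',(332,198))):print(nm,ray(C,*q,.07).round(4))
E
```

```text
dock 9878 [0.4266 0.1955 0.0711] ((428.2388916015625, 202.23577880859375), (158.20655822753906, 116.16996002197266), 79.59935760498047)
pack 4802 [0.4349 0.24   0.1114] ((428.7086181640625, 205.48074340820312), (125.19328308105469, 71.96903228759766), 79.62348175048828)
grip 219 [0.418  0.1476 0.1558] ((417.13397216796875, 141.72344970703125), (15.911473274230957, 15.972247123718262), 72.10774993896484)
griptop 65 [0.4167 0.145  0.1676] ((417.1480712890625, 141.70457458496094), (15.891393661499023, 15.965766906738281), 71.78262329101562)
slot px 258 303 151 158 [0.42260443 0.17200411 0.07      ] ((280.5, 154.5), (7.0, 45.0), 90.0)
l [0.3966 0.1772 0.071 ]
r [0.4499 0.1679 0.071 ]
park [0.4177 0.1398 0.071 ]
TL [0.3869 0.2887 0.07  ]
TR [0.498  0.2694 0.07  ]
BL [0.3573 0.1349 0.07  ]
BR [0.4716 0.1138 0.07  ]
```

```bash
python3 -m inch '[[[0.07,0.15,1,0,0,0.07,60],[0.07,0.15,2,0,0,0.07,60],[0.07,0.15,3,0,0,0.07,60],[0.07,0.15,4,0,0,0.07,60],[0.07,0.15,4.6,0,0,0.07,60],[0.07,0.15,5.0,0,0,0.07,60],[0.07,0.15,5.33,0,0,0.07,60],[0.07,0.15,5.33,0,0,0.07,60],[0.07,0.15,5.33,0,0,0.07,60]]]' 60
python3 - <<'E'
from h import *
s=r.sense();print(s['eef_pos'],R.from_rotvec(s['ee_rot']).as_matrix().round(4),s['force'])
E
```

```text
time_s: 2.73
eef_pos: [0.4172, 0.1426, 0.1319]
ee_rot: [-3.129, 0.283, -0.0]
force: [1.0, 0.6, -0.6]
width: 0.705
[0.41719694 0.14260275 0.13185017] [[ 9.837e-01 -1.796e-01  2.000e-04]
 [-1.796e-01 -9.837e-01  0.000e+00]
 [ 2.000e-04 -0.000e+00 -1.000e+00]] [ 1.04065523  0.56830558 -0.55119201]
```

```bash
python3 -m inch '[[[0,0,0,0,0,0,30],[0,0,0,0,0,0,20],[0,0,0,0,0,0,10],[0,0,0,0,0,0,8],[0,0,0,0,0,0,8],[0,0,0,0,0,0,8],[0,0,0,0,0,0,8],[0,0,0,0,0,0,8]]]' 50
python3 -m inch '[[[0,0,-0.3,0,0,0,8],[0,0,-0.7,0,0,0,8],[0,0,-1.2,0,0,0,8],[0,0,-1.8,0,0,0,8],[0,0,-2.2,0,0,0,8],[0,0,-2.6,0,0,0,8],[0,0,-2.6,0,0,0,8],[0,0,-2.6,0,0,0,8],[0,0,-2.6,0,0,0,8],[0,0,-2.6,0,0,0,8]]]'
python3 - <<'E'
from h import *
C=cam('wrist');np.savez('/tmp/w2',**C);cv2.imwrite('pics/w2.png',C['im'])
C2=cam('scene');np.savez('/tmp/s2',**C2);cv2.imwrite('pics/s2.png',cv2.resize(C2['im'][130:290,180:360],None,fx=3,fy=3))
s=r.sense();print(s['eef_pos'],s['force'],s['width'],s['wrist_torque'])
E
```

```text
time_s: 3.4
eef_pos: [0.417, 0.1428, 0.1316]
ee_rot: [-3.129, 0.283, -0.0]
force: [-0.8, -0.6, 6.7]
width: 0.179
time_s: 4.23
eef_pos: [0.4165, 0.1427, 0.2089]
ee_rot: [3.129, -0.282, -0.002]
force: [1.2, 0.1, -0.8]
width: 0.185
[0.41661746 0.14276746 0.20892219] [-0.52755328 -0.91666219 -0.88639655] 0.18034439228402407 [ 0.02843424 -0.00420481  0.03613613]
```

View pics/w2.png

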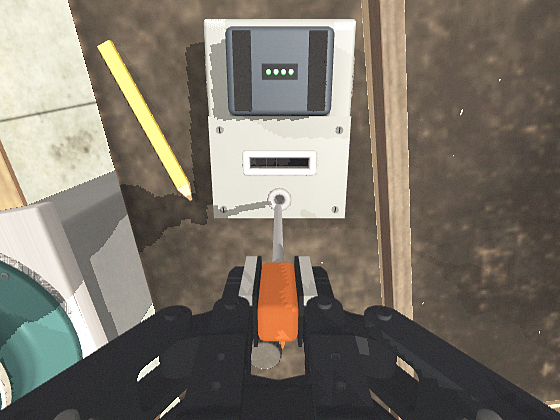

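The pin is held, with its rod running from (278,262) up to about (279,200) in front of the collar. The slot is at (280,162). Next I measure the rod's axis and tip by depth.

```bash
python3 - <<'E'
from h import *
C=dict(np.load('/tmp/w2.npz'));P=world(C);im=C['im'];z=P[...,2]
m=(z>.078);m[:180]=0;m[262:]=0;m[:,:255]=0;m[:,305:]=0
for v in range(186,262,5):
    u=np.nonzero(m[v])[0]
    if len(u): q=P[v,u];i=q[:,2].argmax();print(v,u.min(),u.max(),q.mean(0).round(4))
s=r.sense();t=np.array(s['eef_pos'])
yd=np.array([.1805,.9836]);xd=np.array([.9836,-.1805]);sl=np.array([.4282,.2022])-.03*yd
print('park',np.array([.4282,.2022])-.062*yd,'slot',sl)
g=cv2.cvtColor(im,cv2.COLOR_BGR2GRAY)
k=(g<100);k[:150]=0;k[175:]=0;k[:,:240]=0;k[:,318:]=0
ys,xs=np.nonzero(k);print(xs.min(),xs.max(),ys.min(),ys.max(),ray(C,(xs.min()+xs.max())/2,(ys.min()+ys.max())/2,.07))
cv2.imwrite('pics/w2c.png',cv2.resize(im[140:280,230:330],None,fx=5,fy=4.28))
E
```

```text
206 275 281 [0.4166 0.1436 0.0996]
211 274 281 [0.4163 0.1437 0.1129]
216 274 281 [0.4163 0.1437 0.1247]
221 274 281 [0.4163 0.1438 0.1358]
226 274 281 [0.4163 0.1437 0.1455]
231 273 282 [0.4162 0.1435 0.1542]
236 273 282 [0.4162 0.1433 0.1624]
241 273 282 [0.4163 0.1435 0.1707]
246 273 282 [0.4163 0.1435 0.178 ]
251 273 282 [0.4163 0.1436 0.185 ]
256 255 304 [0.419  0.1493 0.2043]
261 255 304 [0.419  0.1502 0.2115]
park [0.417009  0.1412168] slot [0.422785 0.172692]
250 308 158 167 [0.42275206 0.17255703 0.07      ]
```

View pics/w2c.png

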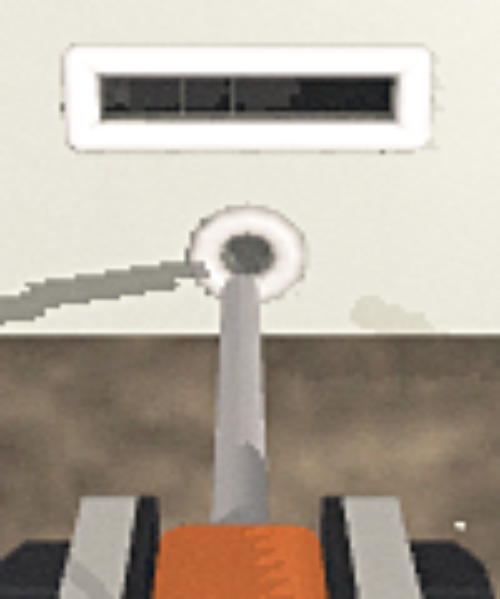

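The rod hangs vertical over the parking hole. The slot mouth spans crop x 100–395, and faint lines at crop x 182 and 232 suggest a window about 7.5 mm to the -x side. I'll feel there first.

```bash
python3 -m inch '[[[-0.11,-0.5,0,0,0,0,8],[-0.22,-1.07,0,0,0,0,8],[-0.22,-1.07,0,0,0,0,8],[-0.22,-1.07,0,0,0,0,8],[-0.22,-1.07,0.2,0,0,0,8],[-0.22,-1.07,0.4,0,0,0,8],[-0.22,-1.07,0.5,0,0,0,8],[-0.22,-1.07,0.6,0,0,0,8],[-0.22,-1.07,0.7,0,0,0,8],[-0.22,-1.07,0.8,0,0,0,8],[-0.22,-1.07,0.8,0,0,0,8],[-0.22,-1.07,0.8,0,0,0,8],[-0.22,-1.07,0.8,0,0,0,8]]]'
python3 - <<'E'
from h import *
C=cam('wrist');s=r.sense();print(s['eef_pos'],s['force'])
cv2.imwrite('pics/w3.png',cv2.resize(C['im'][120:300,200:360],None,fx=3.6,fy=3.3))
E
```

```text
time_s: 5.42
eef_pos: [0.4162, 0.1756, 0.1855]
ee_rot: [-3.129, 0.283, -0.0]
force: [-0.6, -0.5, -1.7]
width: 0.18
[0.41625801 0.17558629 0.18555654] [ 0.58124378  0.6860084  -0.36328862]
```

View pics/w3.png

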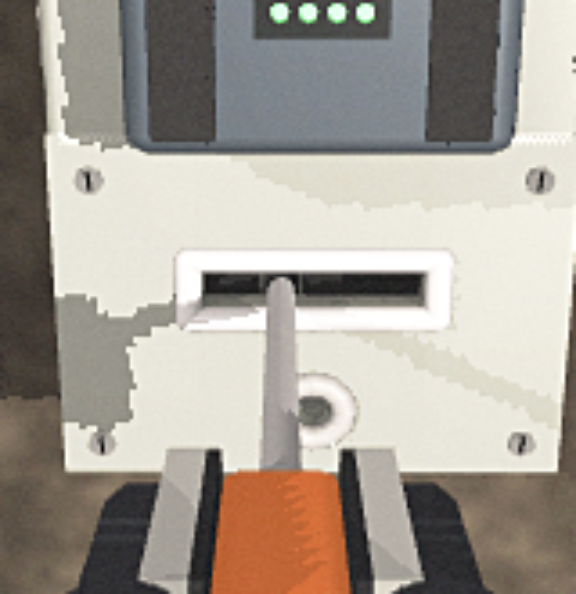

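The tip is in the slot mouth, at crop (281,280), and touches nothing. I descend until it is just above the strip.

```bash
python3 -m inch '[[[0,0,0.15,0,0,0,8],[0,0,0.3,0,0,0,8],[0,0,0.45,0,0,0,8],[0,0,0.6,0,0,0,8],[0,0,0.7,0,0,0,8],[0,0,0.8,0,0,0,8],[0,0,0.87,0,0,0,8],[0,0,0.87,0,0,0,8],[0,0,0.87,0,0,0,8]]]'
python3 -m inch '[[[0,0,0.05,0,0,0,8],[0,0,0.1,0,0,0,8],[0,0,0.1,0,0,0,8],[0,0,0.1,0,0,0,8]]]'
python3 -m inch '[[[0,0,0.04,0,0,0,8],[0,0,0.07,0,0,0,8],[0,0,0.07,0,0,0,8],[0,0,0.07,0,0,0,8]]]'
```

```text
time_s: 6.22
eef_pos: [0.4162, 0.1756, 0.1593]
ee_rot: [-3.129, 0.283, 0.0]
force: [0.1, -0.1, -0.3]
width: 0.18
time_s: 6.55
eef_pos: [0.4161, 0.1755, 0.1563]
ee_rot: [-3.129, 0.283, 0.0]
force: [0.5, -0.7, -0.6]
width: 0.178
time_s: 6.88
eef_pos: [0.4161, 0.1756, 0.1542]
ee_rot: [-3.129, 0.283, 0.0]
force: [0.2, -0.2, -1.1]
width: 0.186
```

```bash
python3 -m inch '[[[0,0,0.03,0,0,0,8],[0,0,0.05,0,0,0,8],[0,0,0.05,0,0,0,8],[0,0,0.05,0,0,0,8]]]'
python3 -m inch '[[[0,0,0.03,0,0,0,8],[0,0,0.05,0,0,0,8],[0,0,0.05,0,0,0,8],[0,0,0.05,0,0,0,8]]]'
```

```text
time_s: 7.22
eef_pos: [0.4162, 0.1755, 0.1527]
ee_rot: [-3.129, 0.283, 0.0]
force: [-0.0, 0.3, 0.6]
width: 0.18
time_s: 7.55
eef_pos: [0.4162, 0.1755, 0.1512]
ee_rot: [-3.129, 0.283, 0.0]
force: [1.6, -0.3, 0.1]
width: 0.18
```

```bash
python3 -m inch '[[[0,0,0.03,0,0,0,8],[0,0,0.06,0,0,0,8],[0,0,0.06,0,0,0,8],[0,0,0.06,0,0,0,8]]]'
python3 -m inch '[[[0,0,0.03,0,0,0,8],[0,0,0.05,0,0,0,8],[0,0,0.05,0,0,0,8],[0,0,0.05,0,0,0,8]]]'
```

```text
time_s: 7.88
eef_pos: [0.4163, 0.1756, 0.1495]
ee_rot: [-3.129, 0.283, -0.0]
force: [0.2, -0.7, 3.6]
width: 0.18
time_s: 8.22
eef_pos: [0.4162, 0.1755, 0.1479]
ee_rot: [3.129, -0.283, 0.0]
force: [0.4, -0.1, 4.8]
width: 0.177
```

The pin meets 3.6 N at tab height and the force rises softly, so it is on the sprung tab, not the hard strip. I press on in small steps.

```bash
python3 -m inch '[[[0,0,0.04,0,0,0,8],[0,0,0.08,0,0,0,8],[0,0,0.08,0,0,0,8],[0,0,0.08,0,0,0,8]]]'
python3 -m inch '[[[0,0,0.04,0,0,0,8],[0,0,0.07,0,0,0,8],[0,0,0.07,0,0,0,8],[0,0,0.07,0,0,0,8]]]'
```

```text
time_s: 8.55
eef_pos: [0.4162, 0.1754, 0.1455]
ee_rot: [3.129, -0.283, -0.0]
force: [-0.6, -2.6, 5.0]
width: 0.183
time_s: 8.88
eef_pos: [0.4162, 0.1753, 0.1434]
ee_rot: [3.128, -0.283, -0.0]
force: [-0.1, -1.5, 4.8]
width: 0.184
```

```bash
python3 - <<'E'
from h import *
C=cam('scene');P=world(C);z=P[...,2][225:245,220:248];print('packtop z',np.nanmedian(z),r.sense()['force'])
E
```

```text
packtop z 0.10839215730115398 [ 0.03646937 -2.35006847  4.98650154]
```

```bash
python3 -m inch '[[[0,0,0.03,0,0,0,8],[0,0,0.05,0,0,0,8],[0,0,0.05,0,0,0,8],[0,0,0.05,0,0,0,8]]]'
python3 -m inch '[[[0,0,0.02,0,0,0,8],[0,0,0.04,0,0,0,8],[0,0,0.04,0,0,0,8],[0,0,0.04,0,0,0,8]]]'
python3 - <<'E'
from h import *
C=cam('scene');P=world(C);z=P[...,2][225:245,220:248];print('packtop z',np.nanmedian(z),r.sense()['force'])
E
```

```text
time_s: 9.27
eef_pos: [0.4161, 0.1753, 0.1418]
ee_rot: [3.129, -0.283, -0.001]
force: [-0.1, -2.3, 3.8]
width: 0.183
time_s: 9.6
eef_pos: [0.4161, 0.1754, 0.1406]
ee_rot: [3.129, -0.283, -0.0]
force: [0.3, -3.7, 4.3]
width: 0.184
packtop z 0.12074680970418977 [-0.13502607 -3.14999415  4.21218471]
```

The catch let go: the pack top went from 0.108 to 0.121 with the tip at about 0.023. I withdraw straight up, move over the park hole and check the rod's pose.

```bash
python3 -m inch '[[[0,0,-0.2,0,0,0,8],[0,0,-0.6,0,0,0,8],[0,0,-1,0,0,0,8],[0,0,-1.5,0,0,0,8],[0,0,-2,0,0,0,8],[0,0,-2.28,0,0,0,8],[0,0,-2.28,0,0,0,8],[0,0,-2.28,0,0,0,8],[0.22,0.5,-2.28,0,0,0,8],[0.22,1.07,-2.28,0,0,0,8],[0.22,1.07,-2.28,0,0,0,8],[0.22,1.07,-2.28,0,0,0,8],[0.22,1.07,-2.28,0,0,0,8],[0.22,1.07,-2.28,0,0,0,8]]]'
python3 - <<'E'
from h import *
C=cam('wrist');P=world(C);z=P[...,2];print(r.sense()['force'])
m=(z>.085);m[:180]=0;m[262:]=0;m[:,:255]=0;m[:,305:]=0
for v in range(200,256,3):
    u=np.nonzero(m[v])[0]
    if len(u): print(v,u.min(),u.max(),P[v,u].mean(0).round(4))
m[:,:220]=0;q=P[20:100,225:330].reshape(-1,3);q=q[(q[:,2]>.1)];print('packtop',np.median(q[:,2]),cv2.minAreaRect(q[q[:,2]>np.median(q[:,2])-.005][:,:2].astype(np.float32)*1000))
E
```

```text
time_s: 10.82
eef_pos: [0.4168, 0.1434, 0.2089]
ee_rot: [-3.129, 0.281, 0.001]
force: [-0.3, 0.6, -0.7]
width: 0.18
[-0.07234648 -0.50238222 -0.72723847]
206 275 281 [0.4169 0.1444 0.0999]
209 274 281 [0.4165 0.1442 0.1071]
212 274 281 [0.4165 0.1444 0.1151]
215 274 281 [0.4165 0.1442 0.1218]
218 274 281 [0.4165 0.1444 0.1292]
221 274 281 [0.4165 0.1445 0.1357]
224 274 281 [0.4165 0.1444 0.1417]
227 274 281 [0.4165 0.1444 0.1475]
230 273 282 [0.4165 0.1442 0.1523]
233 273 282 [0.4165 0.1441 0.1575]
236 273 282 [0.4165 0.1443 0.1629]
239 273 282 [0.4165 0.1442 0.1676]
242 273 282 [0.4165 0.1443 0.1724]
245 273 282 [0.4165 0.1444 0.1769]
248 273 282 [0.4165 0.1444 0.1811]
251 273 282 [0.4165 0.1443 0.185 ]
254 273 282 [0.4165 0.1443 0.1887]
packtop 0.12548143707173215 ((434.2924499511719, 245.6158905029297), (46.05600357055664, 67.53192901611328), 79.73553466796875)
```

```bash
python3 -m inch '[[[0,0.025,0,0,0,0,8],[0,0.025,0.2,0,0,0,8],[0,0.025,0.4,0,0,0,8],[0,0.025,0.6,0,0,0,8],[0,0.025,0.8,0,0,0,8],[0,0.025,0.9,0,0,0,8],[0,0.025,0.9,0,0,0,8],[0,0.025,0.9,0,0,0,8]]]'
python3 -m inch '[[[0,0,0.1,0,0,0,8],[0,0,0.2,0,0,0,8],[0,0,0.2,0,0,0,8],[0,0,0.2,0,0,0,8]]]'
```

```text
time_s: 11.53
eef_pos: [0.4167, 0.1421, 0.182]
ee_rot: [-3.129, 0.282, 0.001]
force: [-0.1, -0.3, 0.2]
width: 0.18
time_s: 11.87
eef_pos: [0.4167, 0.142, 0.176]
ee_rot: [-3.129, 0.283, 0.0]
force: [0.2, -0.9, -0.1]
width: 0.183
```

```bash
python3 -m inch '[[[0,0,0.2,0,0,0,8],[0,0,0.4,0,0,0,8],[0,0,0.6,0,0,0,8],[0,0,0.8,0,0,0,8],[0,0,1,0,0,0,8],[0,0,1.2,0,0,0,8],[0,0,1.3,0,0,0,8],[0,0,1.38,0,0,0,8],[0,0,1.38,0,0,0,8],[0,0,1.38,0,0,0,8]]]'
python3 - <<'E'
from h import *
s=r.sense();print(s['eef_pos'],s['force'])
E
```

```text
time_s: 12.7
eef_pos: [0.4168, 0.1421, 0.1347]
ee_rot: [-3.129, 0.283, 0.0]
force: [0.0, 0.2, -0.6]
width: 0.178
[0.41675922 0.14208753 0.13470382] [ 0.04352766  0.17360742 -0.56770234]
```

```bash
python3 -m inch '[[[0,0,0,0,0,0,20],[0,0,0,0,0,0,40],[0,0,0,0,0,0,60],[0,0,0,0,0,0,60],[0,0,0,0,0,0,60],[0,0,-0.7,0,0,0,60],[0,0,-1.7,0,0,0,70],[0,0,-2.7,0,0,0,80],[0,0,-3.7,0,0,0,85],[0,0,-4.7,0,0,0,85],[0,0,-5.2,0,0,0,85],[0,0,-5.2,0,0,0,85],[0,0,-5.2,0,0,0,85]]]'
python3 - <<'E'
from h import *
C=cam('wrist');P=world(C);im=C['im'];z=P[...,2];hsv=cv2.cvtColor(im,cv2.COLOR_BGR2HSV)
cv2.imwrite('pics/w4.png',im);s=r.sense();print(s['eef_pos'],s['q'],s['force'])
m=np.zeros(z.shape,bool);m[20:230,205:360]=1
def rect(mm,nm):
    q=P[mm&m];print(nm,len(q),np.median(q,0).round(4),cv2.minAreaRect(q[:,:2].astype(np.float32)*1000))
rect((abs(z-.125)<.004)&(hsv[...,0]>20),'pack')
rect((hsv[...,0]<18)&(hsv[...,1]>150)&(z>.16),'griptop')
# height map from scene+side
H=np.full((60,60),-1.)
for n in('scene','side'):
    q=world(cam(n)).reshape(-1,3);q=q[~np.isnan(q[:,0])&(q[:,2]<.2)&(q[:,2]>-.02)]
    i=((q[:,0]-.25)/.02).astype(int);j=((q[:,1]+.25)/.02).astype(int);k=(i>=0)&(i<25)&(j>=0)&(j<45)&(q[:,0]>.25)&(q[:,1]>-.25)
    np.maximum.at(H,(i[k],j[k]),q[k,2])
print('cols y from -.25 step .02; rows x from .25')
for i in range(20):print('%.2f'%(.25+.02*i),' '.join('..' if h<0.006 and h>-.02 else ('??' if h==-1 else '%2d'%(h*100)) for h in H[i,:42]))
E
```

```text
time_s: 13.78
eef_pos: [0.417, 0.1419, 0.2911]
ee_rot: [3.129, -0.283, 0.002]
force: [0.8, -0.6, -0.5]
width: 0.992
[0.41661939 0.14182452 0.29029267] [ 0.4236264   0.06024238 -0.84344717  1.95016032  0.04952222  1.15201317
 -0.61955227] [-0.12849604  0.05347932 -0.82387212]
pack 4468 [0.4356 0.2424 0.1252] ((435.57415771484375, 241.46493530273438), (55.279197692871094, 72.05720520019531), 79.68094635009766)
griptop 91 [0.4164 0.1474 0.1673] ((415.2762145996094, 140.69683837890625), (16.421066284179688, 15.117420196533203), 79.68383026123047)
cols y from -.25 step .02; rows x from .25
0.25 .. .. .. .. .. .. .. .. .. .. .. .. ..  0 .. .. .. .. .. .. .. .. .. .. .. .. .. .. .. .. .. .. .. .. .. .. .. .. .. .. .. ..
0.27  2  2 ..  0 .. ..  0 .. .. .. .. .. .. .. .. .. .. .. .. .. .. .. ..  0  0  1  1  1 .. .. .. .. ..  2  1 .. .. .. .. .. .. ..
0.29  2  2  2 .. .. .. .. .. .. .. .. .. .. .. ..  0 .. .. .. ..  0  1  1  1  1  1  0 .. .. .. .. .. ..  2  2  2  0  0 .. .. .. ..
0.31  2  2  2 .. .. .. .. .. .. .. .. .. .. .. .. .. ..  0 ..  0  1  1  0 .. .. .. .. .. .. .. .. .. ..  2  2  2  2
[... 1411 characters left out ...]
  6  6  6  6  7  6  0  0 .. .. .. ..  1 ..  2
0.55  6  6  4 .. ?? ?? ?? ?? ?? ?? ?? ?? ?? ?? ?? ?? ?? ?? ?? ?? ?? ?? ?? ?? ?? ?? ?? ?? ?? ??  6  6  6 .. .. ..  1 ..  1  1  1  2
0.57  6  6  4 ..  0 .. ..  0 .. .. .. ..  0 .. .. .. .. .. .. .. .. .. .. .. .. .. .. .. .. ..  6  6  6 .. .. ..  1 ..  1  1  1  1
0.59  6  7  4 .. .. ..  0 .. .. .. .. .. .. .. .. .. .. .. .. .. ..  0 .. .. .. .. .. .. .. ..  6  6  5 .. .. ..  1 ..  1  1  1  1
0.61  6  6  4 ?? .. .. .. .. .. .. .. .. .. .. ..  0 .. .. .. .. .. .. .. .. .. .. .. .. ..  3  6  7 .. .. .. ..  1 ..  1  1  1  1
0.63  6  6 ?? .. .. .. .. ..  0 .. .. .. ..  0 .. .. .. .. ..  0 .. .. .. .. .. .. .. .. .. ..  6  6 .. .. .. ..  1 ..  1  1  1  1
```

View pics/w4.png

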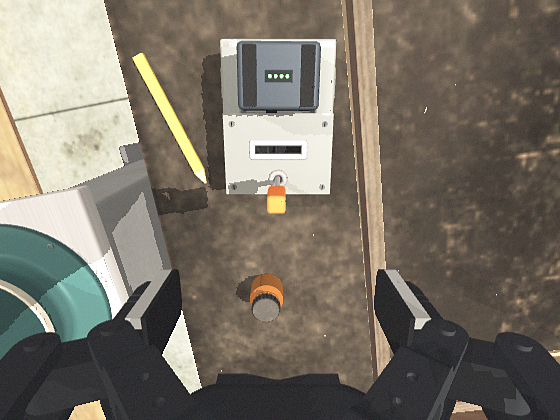

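The pin is seated, with its grip top at 0.167 as at the start. The pack is up by 14 mm at (0.4356,0.2415), and the bench around (0.42,0.37) is clear. I turn the jaws across the pack's 56 mm side.

```bash
python3 -m inch '[[[0,-1,0,0,0,-1.2,85],[0,-2,0,0,0,-2.4,85],[0,-3,0,0,0,-3.6,85],[0.02,-3.38,0,0,0,-4.8,85],[0.02,-3.38,0,0,0,-6,85],[0.02,-3.38,0,0,0,-7.2,85],[0.02,-3.38,0,0,0,-8.4,85],[0.02,-3.38,0,0,0,-9.6,85],[0.02,-3.38,0,0,0,-10.8,85],[0.02,-3.38,0,0,0,-12,85],[0.02,-3.38,0,0,0,-13.2,85],[0.02,-3.38,0,0,0,-14.4,85],[0.02,-3.38,0,0,0,-15,85],[0.02,-3.38,0,0,0,-15,85],[0.02,-3.38,0,0,0,-15,85],[0.02,-3.38,0,0,0,-15,85],[0.02,-3.38,0,0,0,-15,85]]]'
python3 - <<'E'
from h import *
s=r.sense();M=R.from_rotvec(s['ee_rot']).as_matrix();print(s['eef_pos'],M.round(4));d=np.array([.4356,.2415,.088])-s['eef_pos'];print((M.T@d/.03).round(3),s['q'])
E
```

```text
time_s: 15.35
eef_pos: [0.4354, 0.2417, 0.2905]
ee_rot: [-2.414, -2.01, 0.0]
force: [-0.0, 0.7, -0.5]
width: 0.99
[0.4354279  0.24171712 0.29051525] [[ 1.811e-01  9.835e-01 -3.000e-04]
 [ 9.835e-01 -1.811e-01 -0.000e+00]
 [-1.000e-04 -3.000e-04 -1.000e+00]]
[-6.000e-03  9.000e-03  6.751e+00] [ 0.41600458  0.30320745 -1.16476418  1.82239607  0.29715867  1.21150944
  0.54983788]
```

```bash
python3 -m inch '[[[0,0,1,0,0,0,85],[0,0,2,0,0,0,85],[0,0,3,0,0,0,85],[0,0,4,0,0,0,85],[0,0,4.8,0,0,0,85],[0,0,5.4,0,0,0,85],[0,0,5.9,0,0,0,85],[0,0,6.3,0,0,0,85],[0,0,6.6,0,0,0,85],[0,0,6.6,0,0,0,85],[0,0,6.6,0,0,0,85]]]'
python3 -m inch '[[[0,0,0,0,0,0,75],[0,0,0,0,0,0,65],[0,0,0,0,0,0,58],[0,0,0,0,0,0,50],[0,0,0,0,0,0,45],[0,0,0,0,0,0,45],[0,0,0,0,0,0,45],[0,0,0,0,0,0,45]]]' 50
python3 - <<'E'
from h import *
s=r.sense();print(s['eef_pos'],s['q'],s['force'],s['width']*85)
E
```

```text
time_s: 16.27
eef_pos: [0.4355, 0.2419, 0.0929]
ee_rot: [-2.412, -2.012, 0.0]
force: [0.7, 0.0, 1.0]
width: 0.995
time_s: 16.93
eef_pos: [0.4358, 0.2409, 0.0931]
ee_rot: [2.412, 2.011, -0.001]
force: [-1.8, -6.2, 8.7]
width: 0.644
[0.43581858 0.24090082 0.09311882] [ 0.18693149  0.5652994  -0.93859667  2.01580715  0.60559453  0.86522446
  0.29821995] [-1.79018337 -6.17762286  8.70260623] 54.760556172814255
```

```bash
python3 -m inch '[[[0,0,-0.15,0,0,0,45],[0,0,-0.35,0,0,0,45],[0,0,-0.6,0,0,0,45],[0,0,-0.9,0,0,0,45],[0,0,-1.2,0,0,0,45],[0,0,-1.5,0,0,0,45],[0,0,-1.8,0,0,0,45],[0,0,-2.1,0,0,0,45],[0,0,-2.3,0,0,0,45],[0,0,-2.3,0,0,0,45],[0,0,-2.3,0,0,0,45]]]'
python3 - <<'E'
from h import *
s=r.sense();M=R.from_rotvec(s['ee_rot']).as_matrix();print(s['eef_pos'],s['force'],s['width']*85);d=np.array([.42,.37,.05])-s['eef_pos'];print((M.T@d/.03).round(3))
E
```

```text
time_s: 17.85
eef_pos: [0.4357, 0.2416, 0.1619]
ee_rot: [2.412, 2.012, 0.001]
force: [0.3, -0.7, -2.6]
width: 0.647
[0.43570764 0.24157678 0.16189426] [ 0.32896011 -0.70001002 -2.61295658] 55.005038146783036
[ 4.117 -1.285  3.73 ]
```

```bash
python3 -m inch '[[[0.7,-0.2,0,0,0,0,45],[1.4,-0.4,0,0,0,0,45],[2.1,-0.6,0,0,0,0,45],[2.8,-0.8,0,0,0,0,45],[3.5,-1.1,0,0,0,0,45],[4.1,-1.28,0,0,0,0,45],[4.1,-1.28,0,0,0,0,45],[4.1,-1.28,0.6,0,0,0,45],[4.1,-1.28,1.2,0,0,0,45],[4.1,-1.28,1.8,0,0,0,45],[4.1,-1.28,2.3,0,0,0,45],[4.1,-1.28,2.8,0,0,0,45],[4.1,-1.28,3.1,0,0,0,45],[4.1,-1.28,3.3,0,0,0,45],[4.1,-1.28,3.3,0,0,0,45],[4.1,-1.28,3.3,0,0,0,45]]]'
python3 - <<'E'
from h import *
s=r.sense();print(s['eef_pos'],s['force'])
for n in('scene','side','wrist'):
    C=cam(n);P=world(C);q=P.reshape(-1,3);k=(abs(q[:,0]-.42)<.03)&(abs(q[:,1]-.37)<.02)&(q[:,2]<.12)&(q[:,2]>.05)
    print(n,k.sum(),np.median(q[k,2]) if k.any() else '')
    if n=='side':cv2.imwrite('pics/sd5.png',cv2.resize(C['im'][180:330,120:320],None,fx=3,fy=3))
E
```

```text
time_s: 19.18
eef_pos: [0.4198, 0.3699, 0.063]
ee_rot: [-2.412, -2.013, -0.0]
force: [-0.1, -0.1, -2.9]
width: 0.645
[0.41984061 0.3698612  0.0629737 ] [-0.12766214 -0.09111159 -2.88054832]
scene 243 0.09341614010493338
side 195 0.09409589324729006
wrist 13788 0.0955318123258963
```

View pics/sd5.png

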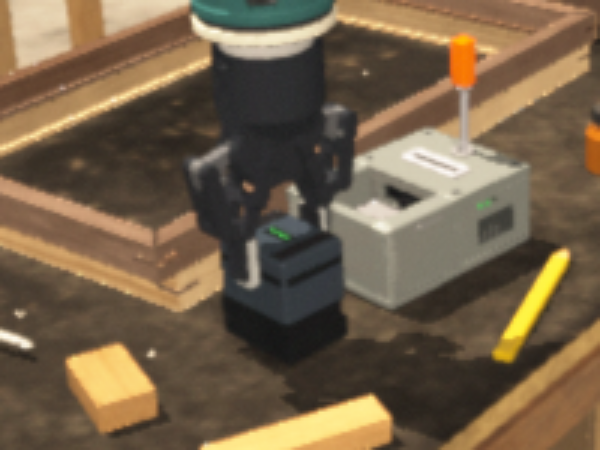

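The pack hangs upright over clear bench at crop (285,290), about 14 mm up. The dock is empty and the pin stands in its hole at (463,90).

```bash
python3 -m inch '[[[0,0,0.15,0,0,0,45],[0,0,0.28,0,0,0,45],[0,0,0.36,0,0,0,45],[0,0,0.42,0,0,0,45],[0,0,0.42,0,0,0,45],[0,0,0.42,0,0,0,45]]]'
python3 -m inch '[[[0,0,0.02,0,0,0,45],[0,0,0.04,0,0,0,45],[0,0,0.04,0,0,0,45]]]'
```

```text
time_s: 19.83
eef_pos: [0.4197, 0.3696, 0.05]
ee_rot: [-2.412, -2.013, 0.0]
force: [0.1, -0.3, -2.6]
width: 0.646
time_s: 20.08
eef_pos: [0.4198, 0.3697, 0.0495]
ee_rot: [2.412, 2.012, 0.0]
force: [-3.7, -3.8, 11.1]
width: 0.647
```

```bash
python3 -m inch '[[[0,0,-0.01,0,0,0,58],[0,0,-0.01,0,0,0,64],[0,0,-0.01,0,0,0,72],[0,0,-0.01,0,0,0,76],[0,0,-0.01,0,0,0,76],[0,0,-0.01,0,0,0,76],[0,0,-0.5,0,0,0,76],[0,0,-1.2,0,0,0,76],[0,0,-2.2,0,0,0,76],[0,0,-3.2,0,0,0,76],[0,0,-4.2,0,0,0,76],[0,0,-5.2,0,0,0,76],[0,0,-6.2,0,0,0,76],[0,0,-6.2,0,0,0,76],[0,0,-6.2,0,0,0,76]]]'
python3 - <<'E'
from h import *
C=cam('wrist');P=world(C);z=P[...,2];m=(abs(P[...,0]-.42)<.06)&(abs(P[...,1]-.37)<.06)&(abs(z-.08)<.005)
q=P[m];A=np.c_[q[:,:2],np.ones(len(q))];print('pack top',np.median(q,0),cv2.minAreaRect(q[:,:2].astype(np.float32)*1000),'slope',np.linalg.lstsq(A,q[:,2],rcond=None)[0][:2])
S=cam('side');P=world(S);hsv=cv2.cvtColor(S['im'],cv2.COLOR_BGR2HSV)
o=(hsv[...,0]<14)&(hsv[...,1]>180)&(P[...,2]>.1)&(abs(P[...,0]-.417)<.05)&(abs(P[...,1]-.142)<.05);q=P[o];print('grip',q.mean(0),q[:,2].min(),q[:,2].max(),r.sense()['time_s'])
cv2.imwrite('pics/end.png',np.vstack([cv2.resize(S['im'],(400,300)),cv2.resize(C['im'],(400,300))]))
E
```

```text
time_s: 21.33
eef_pos: [0.4201, 0.37, 0.2372]
ee_rot: [2.412, 2.012, 0.005]
force: [-0.5, -0.5, -1.3]
width: 0.89
pack top [0.41651809 0.37069583 0.08135639] ((419.2923278808594, 370.2096252441406), (56.17313766479492, 72.0400619506836), 79.58251190185547) slope [ 0.00645703 -0.00010843]
grip [0.41283227 0.1433923  0.14494356] 0.13055236144976412 0.16405139465416213 21.4333
```

View pics/end.png

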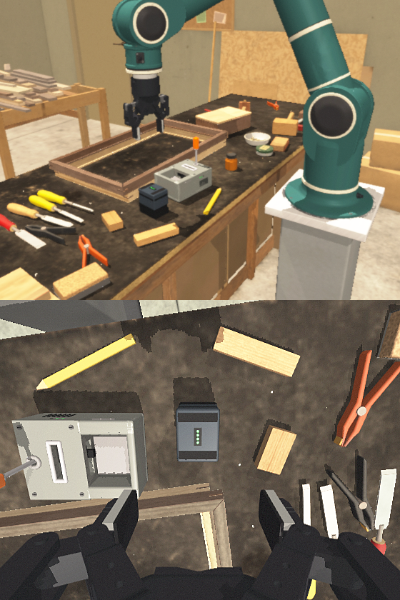

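The pack stands upright and clear of the dock at (197,432), the pin is in its hole, and nothing else has moved.

```bash
python3 -c "
from rig import r
print(r.hand_in())"
```

```text
the job is handed in; nothing more can be done
None
```

The job is done and handed in at about 21.4 s of the 72 s allowed; the hand-in gives no verdict.

- **Releasing the pack:** I took the pin from its hole. Faint lines inside the slot suggested the window was about 7.5 mm to the -x side. The pin passed strip height there without resistance and met the sprung tab about 5 mm lower, at about 3.6 N. I pressed it in steps of 1 to 2.5 mm, with readings up to about 5 N, until the pack popped up 14 mm.
- **Putting things back:** I returned the pin to its hole, then lifted the pack out and stood it on the bench at about (0.419, 0.370).
- **Last checks:**
  - The pack's top measured 0.081 m and was level to within 0.01 rad. Its centre was about 168 mm from the dock's centre.
  - The pin's grip spanned 0.131 to 0.164 m, which matches a fully seated pin, and looked upright.
  - The jar, block and dish looked unmoved in the last picture; I did not measure them.

No check failed. Two readings were less clean: the downward force at release stayed just below the stated 6 to 15 N, and setting the pack down gave a brief 11 N reading.

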